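# Close three vents by feel and shut off the fouled one

## Task

Take the steel push tool standing on the mat and press each of the three vent caps down until it meets its stop, feeling for it and not ramming it; one cap is fouled and stops well short of the others, so tip that station's lever right over to shut (away from the robot) and leave the other two levers open. Touch the vent stations only with the tool, do not disturb the jug, jar, flask and pail, and finish with the tool standing upright again in the middle of its mat, between jug and jar.

Things in the scene. Friction and masses are not known exactly. Their poses are not given: they have to be found in the camera images.
- vent_a: one of three like vent stations, fixed: base plate 80 (x) x 130 (y) x 12 mm. Origin: centre of its underside, on the bench; z up; own +x points away from the robot, yaw within 0.4 rad. Own frame, mm: cap axis at (0, -30); lever pivot at (0, 40, 50); round gauge behind the cap at x 41 to 59, y -55 to -5, z 113 to 163, on a 12 mm pipe.
- cap_a_top (a point): centre of the flat top of the vent cap, a steel disc 40 mm across, 12 mm thick, that slides straight down and stays where it is left; 95 mm above the bench when fully up, 0 to 5 mm lower at the start. It drags with 3 to 6 N. A sound cap runs to a stop 24 mm below fully up; the fouled one of the three meets its stop only 10 mm below fully up. Stops have a gasket that gives 2 mm at 10 N, 4 mm at 20 N; over 40 N damages it.
- lever_a_tip (a point): centre of the 22 mm ball at the end of this station's lever, a steel bar 10 x 18 mm, 85 mm long from pivot to ball centre, swinging in the station's own x-z plane
- lever_a (a joint): lever angle in rad: 0 = open, leaning 0.6 rad (34 degrees) from upright to the station's own -x (towards the robot); 0.6 = upright; 1.2 = shut, leaning 0.6 rad to own +x, against its stop. Starts at 0 to 0.15. Stiff pivot: stays where left, about 1 N at the ball moves it.
- vent_b: one of three like vent stations, fixed: base plate 80 (x) x 130 (y) x 12 mm. Origin: centre of its underside, on the bench; z up; own +x points away from the robot, yaw within 0.4 rad. Own frame, mm: cap axis at (0, -30); lever pivot at (0, 40, 50); round gauge behind the cap at x 41 to 59, y -55 to -5, z 113 to 163, on a 12 mm pipe.
- cap_b_top (a point): centre of the flat top of the vent cap, a steel disc 40 mm across, 12 mm thick, that slides straight down and stays where it is left; 95 mm above the bench when fully up, 0 to 5 mm lower at the start. It drags with 3 to 6 N. A sound cap runs to a stop 24 mm below fully up; the fouled one of the three meets its stop only 10 mm below fully up. Stops have a gasket that gives 2 mm at 10 N, 4 mm at 20 N; over 40 N damages it.
- lever_b_tip (a point): centre of the 22 mm ball at the end of this station's lever, a steel bar 10 x 18 mm, 85 mm long from pivot to ball centre, swinging in the station's own x-z plane
- lever_b (a joint): lever angle in rad: 0 = open, leaning 0.6 rad (34 degrees) from upright to the station's own -x (towards the robot); 0.6 = upright; 1.2 = shut, leaning 0.6 rad to own +x, against its stop. Starts at 0 to 0.15. Stiff pivot: stays where left, about 1 N at the ball moves it.
- vent_c: one of three like vent stations, fixed: base plate 80 (x) x 130 (y) x 12 mm. Origin: centre of its underside, on the bench; z up; own +x points away from the robot, yaw within 0.4 rad. Own frame, mm: cap axis at (0, -30); lever pivot at (0, 40, 50); round gauge behind the cap at x 41 to 59, y -55 to -5, z 113 to 163, on a 12 mm pipe.
- cap_c_top (a point): centre of the flat top of the vent cap, a steel disc 40 mm across, 12 mm thick, that slides straight down and stays where it is left; 95 mm above the bench when fully up, 0 to 5 mm lower at the start. It drags with 3 to 6 N. A sound cap runs to a stop 24 mm below fully up; the fouled one of the three meets its stop only 10 mm below fully up. Stops have a gasket that gives 2 mm at 10 N, 4 mm at 20 N; over 40 N damages it.
- lever_c_tip (a point): centre of the 22 mm ball at the end of this station's lever, a steel bar 10 x 18 mm, 85 mm long from pivot to ball centre, swinging in the station's own x-z plane
- lever_c (a joint): lever angle in rad: 0 = open, leaning 0.6 rad (34 degrees) from upright to the station's own -x (towards the robot); 0.6 = upright; 1.2 = shut, leaning 0.6 rad to own +x, against its stop. Starts at 0 to 0.15. Stiff pivot: stays where left, about 1 N at the ball moves it.
- tool_center (a point): push tool: plain steel round bar standing upright, 140 mm tall, 24 mm thick, with a flat foot 32 mm across (the lowest 12 mm, then a cone up to 20 mm height); 0.24 to 0.39 kg; this point is half-way up on its axis (70 mm above its foot), z up along the bar
- mat: black rubber mat, 100 (own x) x 230 (own y) x 4 mm, fixed flat on the bench; origin at the centre of its underside. The tool stands within 12 mm of its middle, with the jug towards one end of own y and the jar towards the other (either way round, their axes 70 to 80 mm from the middle); own x is free on both sides
- jug: clear plastic cup, 80 mm across, 115 mm tall, bystander; origin at the centre of its underside
- jar: amber glass jar, 70 mm across, 120 mm tall, bystander; origin at the centre of its underside
- flask: orange bottle, 68 mm across, 230 mm tall, bystander; origin at the centre of its underside
- pail: small white pail, 110 mm across, 110 mm tall, bystander; origin at the centre of its underside
Mind the look-alikes: they are no part of the job. Leave any green, orange or yellow look-alike of the vent_a alone.

How it is judged (in metres and radians):
At the end, for the whole second after the job is handed in: Caps: sound ones at least 21 mm below fully up, fouled one at least 8 mm; levers: fouled station's past 1.0 rad, others under 0.35; tool upright on the mat within 30 mm of its middle; jug, jar, flask, pail upright within 25 mm of where they began (((value of joint lever_a above 1 rad and z of cap_a_top in the frame of vent_a below 0.087 m and value of joint each of lever_b, lever_c below 0.35 rad and z of cap_b_top in the frame of vent_b below 0.074 m and z of cap_c_top in the frame of vent_c below 0.074 m) or (value of joint lever_b above 1 rad and z of cap_b_top in the frame of vent_b below 0.087 m and value of joint each of lever_a, lever_c below 0.35 rad and z of cap_a_top in the frame of vent_a below 0.074 m and z of cap_c_top in the frame of vent_c below 0.074 m) or (value of joint lever_c above 1 rad and z of cap_c_top in the frame of vent_c below 0.087 m and value of joint each of lever_a, lever_b below 0.35 rad and z of cap_a_top in the frame of vent_a below 0.074 m and z of cap_b_top in the frame of vent_b below 0.074 m)) and angle between tool_center's own z axis and vertical below 0.08 rad and horizontal distance between tool_center and mat below 0.03 m and height (world z) of tool_center below 0.078 m and distance of each of jug, jar, flask, pail from where it was at the start of the episode below 0.025 m and angle between each of jug, jar, flask, pail's own z axis and vertical below 0.1 rad); the robot touches nothing.
It fails at once if a vent station is pressed with more than 40 N (contact force between any of vent_a, vent_b, vent_c and anything else above 40 N).
It fails at once if gripper or arm touches a vent station (contact force between any of vent_a, vent_b, vent_c and the fingers above 1 N or contact force between any of vent_a, vent_b, vent_c and the arm above 1 N).
It fails at once if a bystander is tipped or knocked more than 40 mm away (angle between any of jug, jar, flask, pail's own z axis and vertical above 0.4 rad or distance of any of jug, jar, flask, pail from where it was at the start of the episode above 0.04 m).
It fails at once if the tool falls over (angle between tool_center's own z axis and vertical above 0.9 rad).
It also fails if it takes over 72 s, if anything falls off the work surface, if the arm or the gripper's body presses on something with over 40 N, if the wrist force passes 120 N, or if a joint passes its speed limit or range.

## Robot

A 6-joint arm with a two-finger parallel gripper is mounted at the origin on the work surface. World frame = base frame: x ahead of the robot, y to its left, z up, the work surface at z = 0. Lengths are in m, angles in degrees, forces in N, time in s.
With the tool pointing down it reaches from about 0.275 to 0.825 m from the base axis. Payload 5.2 kg.
Tool frame: the origin (TCP) lies at the very end of the fingers, on their centre line; the grasp point (between the pads) lies r.hold_point_z behind it (r.hold_point_z is the distance from the TCP to the grasp point, in m); x points along the fingers, y is the direction in which the jaws open and shut, and the axes are right-handed (so a half turn about x gives the same grasp; the last joint's range is limited). The gripper opens to 93 mm and grips with 3 to 60 N. Pads are 15 mm wide; open, the fingers measure 128 mm over their backs; the gripper's body (75 mm by 188 mm) begins 65 mm behind the grasp point.
Start: joints at [-84.5, 14.817, 87.949, -0, 77.235, -11.62], TCP at [0.162, -0.526, 0.219] pointing down, gripper open.
Joint ranges: [-179.93, 179.93], [-52.35, 119.4], [10.71, 147.94], [-69.91, 249.91], [12.55, 155.21], [-178.61, 178.61]. Speed limits (degrees/s): [147.25, 147.25, 180, 180, 180, 180].

## Interface

Orientations are given as a 3x3 rotation matrix whose columns are the frame's x, y, z axes.
In Python, from cell import telemetry, optics, sign_off, r gives the robot as it stands.
- The arm moves only by the tool drive_tool, never from a script. Its argument "increments" is a list of rows, each a list of 6 numbers: the shift along the tool's x, y, z in m, then the turn, a rotation vector about the tool's x, y, z in degrees. A call has 1 to 10 rows; each row is the pose to reach, as a shift and turn from the pose commanded when the call began, along the tool's axes at that moment; what a row does not reach only later rows make up. A row lasts 1/12 s, in which the tool goes at most 41.7 mm and 7.16 degrees, less where a joint would pass 70% of its speed; a pose out of reach is approached as far as the arm can. A call with a gripper value outside its range is refused whole. "claw" is the gripper command: -1 is fully open, 1 is shut, values between are in proportion, set as the call begins (left out, the last holds). The fingers move at their own pace and stop on an object; "newtons" is the grip in N (left out, the last holds). Time passes only in rows, so rows that repeat a pose let the fingers close. It gives the time, the measured TCP pose, the force and the opening at its end, in the units of the state.
- telemetry.read_state(): the state, without advancing time (a new reading comes with each control period).
- optics.get_image(name): name is "scene" or "side" or "wrist"; returns the picture (400x640x3 uint8, red, green, blue); there is no depth.
- optics.get_calibration(name): a dict with "vertical_fov" (degrees; the focal length in pixels is half the picture's height over the tangent of half this angle, whatever the lens; pixels are square), "cx", "cy" (the principal point, pixels), "extrinsics" (4x4, takes a point from camera to world coordinates). Camera axes: x right, y down, z forward; pixel columns grow to the right and rows downward; lengths in m; the calibration is good to about 2 mm. A picture is of the moment at which its call begins: read the wrist's pose just before it. get_calibration takes no time and is no camera call; for the wrist camera it gives the pose at the moment of the call.
- sign_off(): hands the job in, once; it reports no verdict.
The state is a dict: "time_s": time; "joints": joint angles; "joint_velocities": joint speeds; "tau": joint torques, N m; "position": TCP position; "ee_rot": TCP orientation; "wrist_force": force on the tool from outside, world axes, zero at the start; "ft_torque": the same for the moment, N m; "opening": opening from 0.0 (shut) to 1.0 (fully open).
Only numpy, scipy, OpenCV 4.12 (cv2) and the standard library are available. Lean on these libraries where they do the work, as an engineer would, in place of code of your own. Each camera call takes 0.05 s, during which the arm holds its last target. There are 200 camera calls.

## Working session

There is one attempt and no reset: what is moved stays moved. The work goes in short steps, Python scripts to look and compute and a tool call to move; the robot and the scene stay as the last step left them, time stands still between calls to the robot, and variables do not carry over. Pictures are saved under pics/ and viewed, about 8 in all and at most 12, crops included, and the job is handed in when it is done.

Besides the shell and the picture viewer there is one more tool, called after "Request:" as name([rows], argument=value, ...), one row to a line, values as JSON. drive_tool: Moves the arm, as the interface text tells. Its arguments: {"type":"object","properties":{"increments":{"type":"array"},"claw":{"type":"number"},"newtons":{"type":"number"}},"required":["increments"]}

```bash
mkdir -p pics; ls; python3 - <<'E'
from cell import telemetry, optics, r
import cv2,numpy as np
np.set_printoptions(precision=4,suppress=True)
s=telemetry.read_state();print(s,r.hold_point_z)
for n in ["scene","side","wrist"]:
    c=optics.get_calibration(n);print(n,c)
    cv2.imwrite(f"pics/{n}0.png",cv2.cvtColor(optics.get_image(n),cv2.COLOR_RGB2BGR))
E
```

```text
pics
{'time_s': 0.0, 'joints': array([-84.4997,  14.8568,  88.0101,  -0.0015,  77.2339, -11.621 ]), 'joint_velocities': array([-0.0189,  0.0056, -0.0116, -0.0342,  0.0794,  0.0579]), 'tau': array([  0.0029, -43.7295, -28.4003,   0.0724,   0.0412,  -0.0001]), 'position': array([ 0.1619, -0.5251,  0.2178]), 'ee_rot': array([[-0.0002,  0.2944, -0.9557],
       [ 0.0017, -0.9557, -0.2944],
       [-1.    , -0.0017, -0.0003]]), 'wrist_force': array([-0.2643, -0.0278, -0.8045]), 'ft_torque': array([ 0.0478,  0.0284, -0.0339]), 'opening': 1.0017557459371567} 0.0188
scene {'vertical_fov': 44.57427512065708, 'cx': 316.21106273036577, 'cy': 205.76783260123605, 'extrinsics': array([[ 0.2566,  0.5799, -0.7732,  1.5729],
       [ 0.9663, -0.1365,  0.2183, -0.2767],
       [ 0.021 , -0.8032, -0.5953,  0.8109],
       [ 0.    ,  0.    ,  0.    ,  1.    ]])}
side {'vertical_fov': 57.0039241546572, 'cx': 326.95015510164905, 'cy': 195.32750771045227, 'extrinsics': array([[-0.8817, -0.2498,  0.4003,  0.2452],
       [-0.4718,  0.473 , -0.7441,  0.6521],
       [-0.0034, -0.8449, -0.5349,  0.5834],
       [ 0.    ,  0.    ,  0.    ,  1.    ]])}
wrist {'vertical_fov': 62.6433582298822, 'cx': 321.3428585867043, 'cy': 200.4540913661811, 'extrinsics': array([[ 0.294 , -0.9191, -0.2625,  0.2349],
       [-0.9558, -0.283 , -0.0795, -0.5037],
       [-0.0012,  0.2743, -0.9617,  0.3832],
       [ 0.    ,  0.    ,  0.    ,  1.    ]])}
```

View pics/scene0.png

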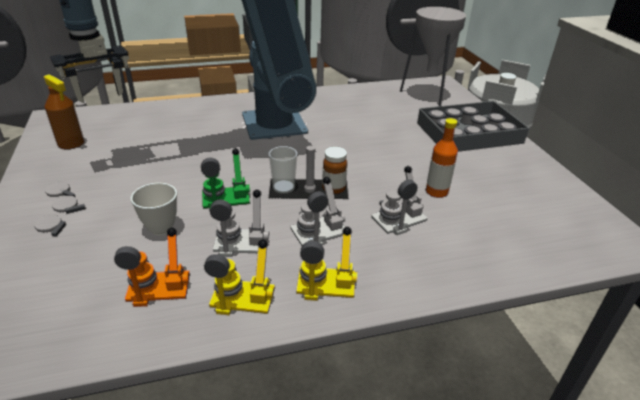

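View pics/side0.png

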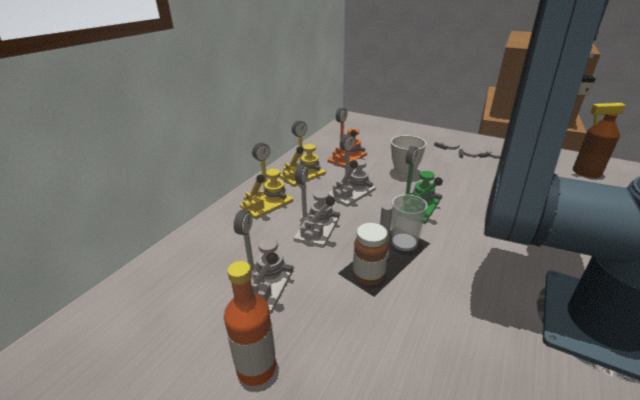

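The scene view shows three grey stations at about (238,232), (318,220) and (400,205). The tool is at (311,170), between the jug (284,170) and the jar (335,170). I'll enlarge both views for exact pixels.

```bash
cat > h.py <<'E'
import numpy as np,cv2
from cell import telemetry, optics, r
np.set_printoptions(precision=4,suppress=True)
def K(c):
    f=200/np.tan(np.radians(c["vertical_fov"])/2); return f,c["cx"],c["cy"]
def ray(c,u,v):
    f,cx,cy=K(c);E=c["extrinsics"];return E[:3,3],E[:3,:3]@np.array([(u-cx)/f,(v-cy)/f,1])
def onz(c,u,v,z):
    o,d=ray(c,u,v);return o+d*(z-o[2])/d[2]
def proj(c,p):
    f,cx,cy=K(c);E=c["extrinsics"];q=E[:3,:3].T@(np.array(p)-E[:3,3]);return np.array([cx+f*q[0]/q[2],cy+f*q[1]/q[2]])
def tri(obs):
    A=np.zeros((3,3));b=np.zeros(3)
    for c,u,v in obs:
        o,d=ray(c,u,v);d=d/np.linalg.norm(d);P=np.eye(3)-d[:,None]*d;A+=P;b+=P@o
    p=np.linalg.solve(A,b);return p,[np.round(proj(c,p)-[u,v],1) for c,u,v in obs]
def crop(img,x0,y0,x1,y1,k,name,step=20):
    o=cv2.resize(img[y0:y1,x0:x1],None,fx=k,fy=k,interpolation=cv2.INTER_CUBIC)
    for x in range((x0+step-1)//step*step,x1,step):
        cv2.line(o,((x-x0)*k,0),((x-x0)*k,6),(0,0,255),1);cv2.putText(o,str(x),((x-x0)*k-10,16),0,.35,(0,0,255),1)
    for y in range((y0+step-1)//step*step,y1,step):
        cv2.line(o,(0,(y-y0)*k),(6,(y-y0)*k),(0,0,255),1);cv2.putText(o,str(y),(8,(y-y0)*k+4),0,.35,(0,0,255),1)
    cv2.imwrite(name,o)
E
python3 - <<'E'
from h import *
crop(cv2.imread("pics/scene0.png"),195,140,455,260,3,"pics/a.png")
crop(cv2.imread("pics/side0.png"),220,130,450,320,3,"pics/b.png")
E
```

```text
(no output)
```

View pics/a.png

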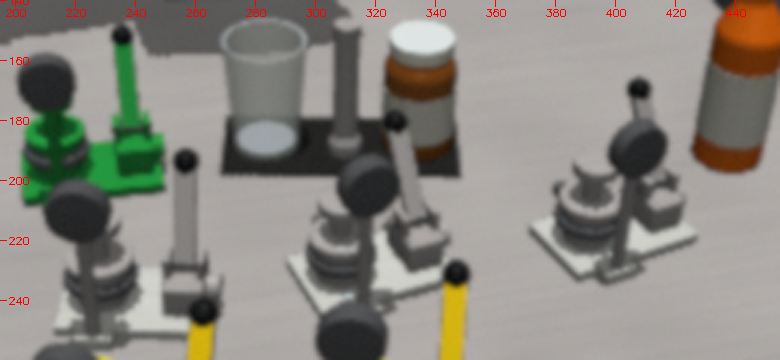

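View pics/b.png

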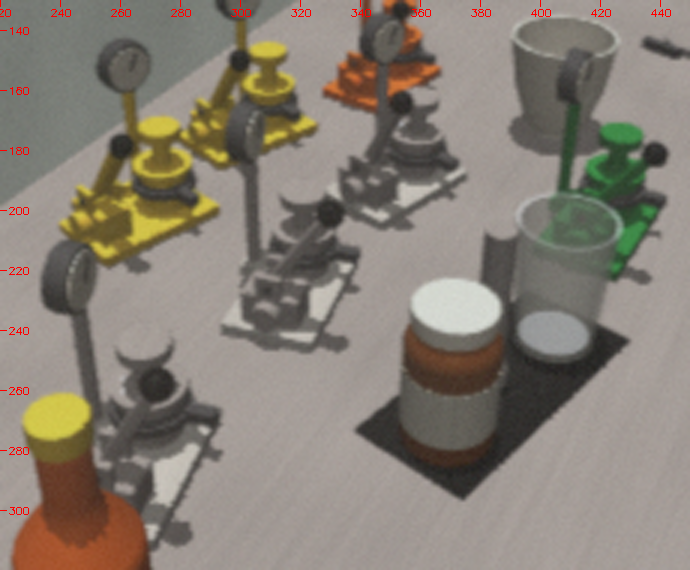

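```bash
cat > m.py <<'E'
from h import *
from scipy.optimize import least_squares
S=optics.get_calibration("scene");D=optics.get_calibration("side")
def model(p,k):
    x,y,w,q,h=p
    if k=="ball": o=[-.085*np.sin(.6-q),.04,.05+.085*np.cos(.6-q)]
    elif k=="gb": o=[.059,-.03,.138]
    elif k=="gf": o=[.041,-.03,.138]
    elif k=="cap": o=[0,-.03,h]
    else: o=[k[0]*.04,k[1]*.065,.012]
    c,s=np.cos(w),np.sin(w);return np.array([x+c*o[0]-s*o[1],y+s*o[0]+c*o[1],o[2]])
obs={"A":[(S,"ball",256.7,193.3),(S,"gb",220.7,210.3),(S,(1,-1),213,251),(S,(1,1),265.7,249),(D,"ball",353.7,164.7),(D,"gf",347,142.7),(D,"cap",360.3,163.8),(D,(-1,-1),375.3,188.3),(D,(-1,1),347.3,205.5)],
"B":[(S,"ball",327,180.3),(S,"gb",317.3,201.7),(S,(-1,-1),290.7,227.5),(S,(1,-1),301.7,244.5),(S,(1,1),344,234.2),(D,"ball",330,201),(D,"gf",302.3,173.3),(D,"cap",320.7,195),(D,(1,1),294,239.5),(D,(-1,1),324.3,244.5),(D,(-1,-1),339.3,214.2)],
"C":[(S,"ball",408,169.7),(S,"gb",407.7,189.7),(S,(-1,-1),371.7,216),(S,(1,-1),388.3,232.5),(S,(1,1),427.3,218),(S,"cap",393.3,196),(D,"ball",272.3,258),(D,"gf",243.3,222.3),(D,"cap",268.3,244),(D,(-1,-1),292.7,267.3)]}
if __name__=="__main__":
    for n,O in obs.items():
        g=onz(*[(o[0],o[2],o[3]) for o in O if o[1]=="cap" ][0],.092)
        f=lambda p:np.concatenate([proj(o[0],model(p,o[1]))-o[2:] for o in O]+[[(p[4]-.0925)*2000]])
        s=least_squares(f,[g[0],g[1]+.03,0,.07,.0925],loss="soft_l1")
        print(n,s.x,"cap",model(s.x,"cap"),"ball",model(s.x,"ball"));print(f(s.x)[:-1].reshape(-1,2).round(1).tolist())
    for c,u,v in [(S,268.7,198),(S,348.3,199.3),(S,271.7,179.3),(D,339,273.3),(D,374.3,296),(D,429.3,243.7)]: print("mat",onz(c,u,v,.004))
    # tool: top centre in scene (347,19)/3, foot; side top (499,231)/3
    print("tooltop",tri([(S,195+348/3,140+20/3),(D,220+500/3,130+233/3)]),onz(S,195+347/3,140+146/3,.01))
    print("jug",onz(S,195+265/3,140+28/3+9,.115),onz(D,220+570/3,130+222/3,.115),"jar",onz(S,195+423/3,140+33/3,.122),onz(D,220+457/3,130+305/3,.12))
    print("flask",onz(D,220+57/3,130+405/3,.23),onz(S,450,123,.23),"pail",onz(S,155,197,.11))
E
python3 m.py
```

```text
A [ 0.6223 -0.201  -0.2708  0.1414  0.0924] cap [ 0.6143 -0.23    0.0924] ball [ 0.5968 -0.1524  0.1262]
[[0.1, -1.1], [0.2, 1.4], [-0.2, -3.4], [0.2, -0.2], [-0.1, -0.1], [1.6, 1.5], [-1.4, -1.1], [0.1, -1.5], [-0.3, -1.2]]
B [ 0.627  -0.0031  0.1849  0.0245  0.0924] cap [ 0.6325 -0.0326  0.0924] ball [0.5741 0.0277 0.1213]
[[-1.7, -0.6], [1.4, 1.5], [-1.7, -2.7], [-0.2, -1.3], [3.4, -4.5], [-0.4, -0.0], [2.1, 1.6], [-0.4, -2.0], [-1.0, -1.6], [-0.3, -0.4], [-0.3, 0.0]]
C [0.6301 0.2217 0.2215 0.0503 0.0924] cap [0.6367 0.1924 0.0924] ball [0.578  0.251  0.1225]
[[-1.3, -0.1], [1.6, 1.7], [-1.1, -1.9], [-1.0, -1.5], [0.3, -0.5], [-0.1, -1.8], [-1.0, 0.6], [1.6, 0.4], [-2.6, -0.5], [-0.8, -2.6]]
mat [ 0.4584 -0.1022  0.004 ]
mat [0.516  0.1157 0.004 ]
mat [ 0.3661 -0.0762  0.004 ]
mat [0.5037 0.1169 0.004 ]
mat [0.4105 0.1414 0.004 ]
mat [ 0.3549 -0.0763  0.004 ]
tooltop (array([0.4395, 0.0241, 0.1435]), [array([0., 0.]), array([ 0., -0.])]) [0.4487 0.0227 0.01  ]
jug [ 0.4367 -0.0533  0.115 ] [ 0.4101 -0.0556  0.115 ] jar [0.442 0.096 0.122] [0.4452 0.0862 0.12  ]
flask [0.5322 0.3761 0.23  ] [0.5462 0.3722 0.23  ] pail [ 0.5375 -0.3941  0.11  ]
```

Request:
drive_tool([
  [-0.162, -0.4, -0.478, 0, 0, 0],
  [-0.162, -0.4, -0.478, 0, 0, 0],
  [-0.162, -0.4, -0.478, 0, 0, 0],
  [-0.162, -0.4, -0.478, 0, 0, 0],
  [-0.162, -0.4, -0.478, 0, 0, 0],
  [-0.162, -0.4, -0.478, 0, 0, 0],
  [-0.162, -0.4, -0.478, 0, 0, 0],
  [-0.162, -0.4, -0.478, 0, 0, 0],
  [-0.162, -0.4, -0.478, 0, 0, 0],
  [-0.162, -0.4, -0.478, 0, 0, 0],
], claw=-1, newtons=50)

```text
time_s: 0.98
position: [0.3817, -0.1853, 0.324]
ee_rot: [[0.0, 0.294, -0.956], [-0.0, -0.956, -0.294], [-1.0, 0.0, -0.0]]
wrist_force: [1.0, -0.0, -0.1]
opening: 1.001
```

Request:
drive_tool([
  [-0.056, -0.142, -0.167, 0, 0, 0],
  [-0.056, -0.142, -0.167, 0, 0, 0],
  [-0.056, -0.142, -0.167, 0, 0, 0],
  [-0.056, -0.142, -0.167, 0, 0, 0],
  [-0.056, -0.142, -0.167, 0, 0, 0],
  [-0.056, -0.142, -0.167, 0, 0, 0],
  [-0.056, -0.142, -0.167, 0, 0, 0],
  [-0.056, -0.142, -0.167, 0, 0, 0],
])

```text
time_s: 1.65
position: [0.4991, -0.0018, 0.379]
ee_rot: [[-0.001, 0.297, -0.955], [-0.0, -0.955, -0.297], [-1.0, 0.0, 0.001]]
wrist_force: [-0.8, 0.1, -0.2]
opening: 0.999
```

```bash
python3 - <<'E'
from h import *
import json
c=optics.get_calibration("wrist");im=cv2.cvtColor(optics.get_image("wrist"),cv2.COLOR_RGB2BGR)
cv2.imwrite("pics/w1raw.png",im);np.savez("w1.npz",**c);crop(im,0,0,640,400,1,"pics/w1.png",50)
s=telemetry.read_state();print(s["position"],c["extrinsics"])
for p in [(.6143,-.23,.0924),(.6325,-.0326,.0924),(.6367,.1924,.0924),(.44,.024,.144)]:print(proj(c,p))
E
```

```text
[ 0.4986 -0.0026  0.3788] [[ 0.2964 -0.9181 -0.2631  0.5722]
 [-0.9551 -0.2848 -0.0821  0.0202]
 [ 0.0004  0.2756 -0.9613  0.5442]
 [ 0.      0.      0.      1.    ]]
[507.4169 132.3894]
[374.2734  72.306 ]
[202.6775  10.6988]
[287.6132 208.3025]
```

View pics/w1.png

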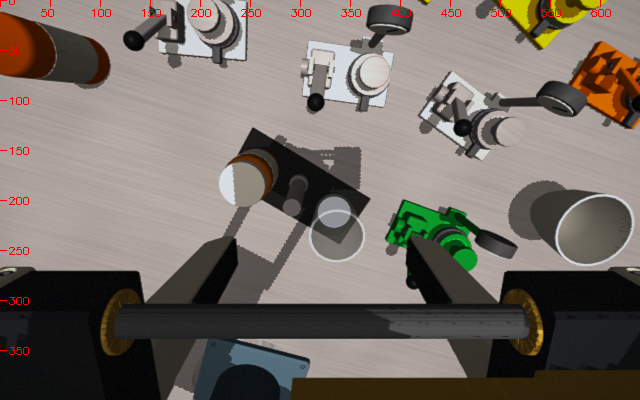

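```bash
python3 - <<'E'
from m import *
W={k:v for k,v in np.load("w1.npz").items()}
im=cv2.imread("pics/w1raw.png")
big=cv2.resize(im[0:180,180:540],None,fx=2,fy=2,interpolation=cv2.INTER_CUBIC);cv2.imwrite("pics/w1b.png",big)
w={"A":[("cap",508,131),("ball",462,128)],"B":[("cap",369,74),("ball",315,102)],"C":[("cap",208,14),("ball",134,40)]}
for n,O in obs.items():
    print(n,"wrist cap",onz(W,*w[n][0][1:],.0925),"ball",onz(W,*w[n][1][1:],.124))
    O=O+[(W,k,u,v) for k,u,v in w[n]]
    f=lambda p:np.concatenate([(proj(o[0],model(p,o[1]))-o[2:])*(3 if o[0] is W else 1) for o in O]+[[(p[4]-.0925)*2000]])
    s=least_squares(f,[.62,{"A":-.2,"B":0,"C":.22}[n],0,.07,.0925],loss="soft_l1")
    print(s.x,"cap",model(s.x,"cap"),"ball",model(s.x,"ball"))
print("mat",[onz(W,*p,.004) for p in [(252,128),(345,243),(370,197)]],"tool",onz(W,291,207,.144),onz(W,298,184,.02))
print("jug",onz(W,337,235,.115),"jar",onz(W,245,184,.12))
E
```

```text
A wrist cap [ 0.6162 -0.2299  0.0925] ball [ 0.5994 -0.1558  0.124 ]
[ 0.6233 -0.2013 -0.2435  0.1787  0.0922] cap [ 0.6161 -0.2304  0.0922] ball [ 0.5992 -0.1541  0.1276]
B wrist cap [ 0.6286 -0.0268  0.0925] ball [0.5747 0.0289 0.124 ]
[ 0.6241 -0.0015  0.1982  0.0765  0.0923] cap [ 0.63   -0.0309  0.0923] ball [0.5746 0.0294 0.1236]
C wrist cap [0.6351 0.1854 0.0925] ball [0.5784 0.2507 0.124 ]
[0.6281 0.2198 0.1928 0.0728 0.0919] cap [0.6339 0.1903 0.0919] ball [0.5785 0.2508 0.1235]
mat [array([0.5071, 0.1165, 0.004 ]), array([ 0.3618, -0.0894,  0.004 ]), array([ 0.4548, -0.1034,  0.004 ])] tool [0.443  0.0203 0.144 ] [0.4442 0.0202 0.02  ]
jug [ 0.4132 -0.0523  0.115 ] jar [0.4478 0.0872 0.12  ]
```

View pics/w1b.png

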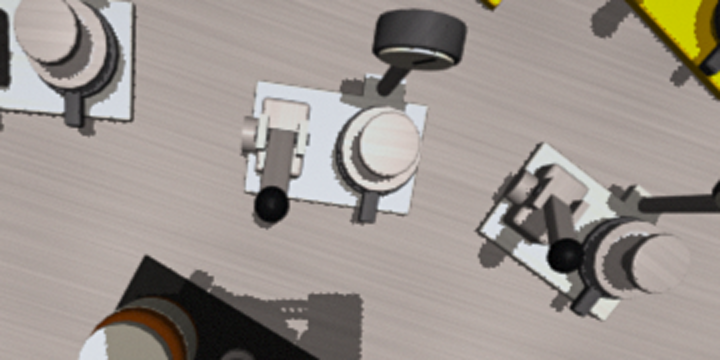

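Request:
drive_tool([
  [0.16, -0.0393, 0.047, -59.3, 0, 0],
  [0.16, -0.0393, 0.047, -59.3, 0, 0],
  [0.16, -0.0393, 0.047, -59.3, 0, 0],
  [0.16, -0.0393, 0.047, -59.3, 0, 0],
  [0.16, -0.0393, 0.047, -59.3, 0, 0],
  [0.16, -0.0393, 0.047, -59.3, 0, 0],
  [0.16, -0.0393, 0.047, -59.3, 0, 0],
  [0.16, -0.0393, 0.047, -59.3, 0, 0],
  [0.16, -0.0393, 0.047, -59.3, 0, 0],
  [0.16, -0.0393, 0.047, -59.3, 0, 0],
])

```text
time_s: 2.53
position: [0.4416, 0.0198, 0.2191]
ee_rot: [[-0.001, 0.972, -0.236], [-0.0, -0.236, -0.972], [-1.0, -0.001, 0.001]]
wrist_force: [0.5, 0.1, -0.3]
opening: 1.001
```

```bash
python3 - <<'E'
from h import *
c=optics.get_calibration("wrist");im=cv2.cvtColor(optics.get_image("wrist"),cv2.COLOR_RGB2BGR)
cv2.imwrite("pics/w2raw.png",im);np.savez("w2.npz",**c);crop(im,0,0,640,400,1,"pics/w2.png",50)
s=telemetry.read_state();print(s["position"],s["ee_rot"])
for p in [(.442,.021,.144),(.442,.021,.01)]:print(proj(c,p))
E
```

```text
[0.4418 0.02   0.2192] [[-0.0008  0.9712 -0.2382]
 [-0.0003 -0.2382 -0.9712]
 [-1.     -0.0007  0.0004]]
[321.2712 207.4897]
[321.3118 173.1832]
```

View pics/w2.png

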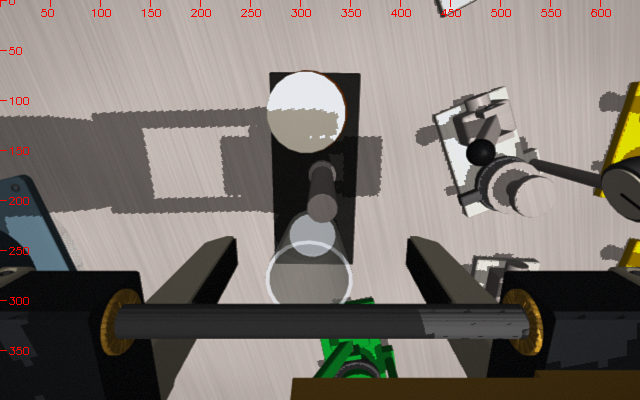

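The tool top is at (322,207), where predicted, and the mat lies straight below it. I'll descend and grip.

Request:
drive_tool([
  [0.04, 0, 0, 0, 0, 0],
  [0.08, 0, 0, 0, 0, 0],
  [0.11, 0, 0, 0, 0, 0],
  [0.121, 0, 0, 0, 0, 0],
  [0.121, 0, 0, 0, 0, 0],
  [0.121, 0, 0, 0, 0, 0],
])

```text
time_s: 3.08
position: [0.4421, 0.0208, 0.0982]
ee_rot: [[-0.002, 0.972, -0.237], [0.0, -0.237, -0.972], [-1.0, -0.002, 0.0]]
wrist_force: [-0.4, -0.0, 0.7]
opening: 1.001
```

Request:
drive_tool([
  [0, 0, 0, 0, 0, 0],
  [0, 0, 0, 0, 0, 0],
  [0, 0, 0, 0, 0, 0],
  [0, 0, 0, 0, 0, 0],
  [0, 0, 0, 0, 0, 0],
  [0, 0, 0, 0, 0, 0],
  [0, 0, 0, 0, 0, 0],
  [0, 0, 0, 0, 0, 0],
], claw=1, newtons=55)

```text
time_s: 3.75
position: [0.4426, 0.0214, 0.0985]
ee_rot: [[0.0, 0.972, -0.235], [0.0, -0.235, -0.972], [-1.0, 0.0, -0.0]]
wrist_force: [0.6, -0.9, 0.4]
opening: 0.476
```

```bash
python3 - <<'E'
from h import *
W={k:v for k,v in np.load("w2.npz").items()}
a=[onz(W,*p,.004) for p in [(271,72),(353,263),(360,73),(272,264)]];print(a,(a[0]+a[1])/2,(a[2]+a[3])/2)
print("capB",onz(W,531,195,.0925),"foot",onz(W,322,172,.014), "tooltop",onz(W,322,207.5,.144))
s=telemetry.read_state();print(s["position"],s["opening"],s["wrist_force"])
E
```

```text
[array([0.4151, 0.1409, 0.004 ]), array([ 0.4534, -0.1026,  0.004 ]), array([0.5085, 0.1171, 0.004 ]), array([ 0.3528, -0.0796,  0.004 ])] [0.4343 0.0191 0.004 ] [0.4307 0.0188 0.004 ]
capB [ 0.6284 -0.0284  0.0925] foot [0.4433 0.0229 0.014 ] tooltop [0.4425 0.0209 0.144 ]
[0.4426 0.0214 0.0985] 0.4755499811229816 [ 0.6129 -0.8834  0.4021]
```

Request:
drive_tool([
  [0, 0, 0, 0, 0, 0],
  [0, 0, 0, 0, 0, 0],
  [0, 0, 0, 0, 0, 0],
  [0, 0, 0, 0, 0, 0],
  [0, 0, 0, 0, 0, 0],
  [0, 0, 0, 0, 0, 0],
  [0, 0, 0, 0, 0, 0],
])

```text
time_s: 4.33
position: [0.4426, 0.0214, 0.0984]
ee_rot: [[-0.0, 0.972, -0.235], [0.0, -0.235, -0.972], [-1.0, -0.0, 0.0]]
wrist_force: [0.4, 0.1, -0.7]
opening: 0.244
```

Request:
drive_tool([
  [-0.03, 0, 0, 0, 0, 0],
  [-0.07, 0, 0, 0, 0, 0],
  [-0.11, 0, 0, 0, 0, 0],
  [-0.15, 0, 0, 0, 0, 0],
  [-0.15, 0, 0, 0, 0, 0],
  [-0.15, 0, 0, 0, 0, 0],
  [-0.15, 0, 0, 0, 0, 0],
])

```text
time_s: 4.92
position: [0.4418, 0.0215, 0.2474]
ee_rot: [[-0.002, 0.972, -0.235], [0.0, -0.235, -0.972], [-1.0, -0.002, 0.0]]
wrist_force: [-0.1, 0.1, -2.7]
opening: 0.247
```

Request:
drive_tool([
  [0, 0.1945, 0.006, 70, 0, 0],
  [0, 0.1945, 0.006, 70, 0, 0],
  [0, 0.1945, 0.006, 70, 0, 0],
  [0, 0.1945, 0.006, 70, 0, 0],
  [0, 0.1945, 0.006, 70, 0, 0],
  [0, 0.1945, 0.006, 70, 0, 0],
  [0, 0.1945, 0.006, 70, 0, 0],
  [0, 0.1945, 0.006, 70, 0, 0],
  [0, 0.1945, 0.006, 70, 0, 0],
  [0, 0.1945, 0.006, 70, 0, 0],
])

```text
time_s: 5.75
position: [0.6289, -0.03, 0.2445]
ee_rot: [[-0.006, 0.105, -0.994], [0.001, -0.994, -0.105], [-1.0, -0.002, 0.006]]
wrist_force: [-0.2, 0.3, -3.1]
opening: 0.247
```

```bash
python3 - <<'E'
from h import *
c=optics.get_calibration("wrist");im=cv2.cvtColor(optics.get_image("wrist"),cv2.COLOR_RGB2BGR)
cv2.imwrite("pics/w3raw.png",im);np.savez("w3.npz",**c)
s=telemetry.read_state();p=s["position"];print(p,s["wrist_force"],s["ee_rot"])
for q in [(p[0],p[1],p[2]-.0945),(.630,-.03,.0925)]:print(proj(c,q))
a=np.hstack([im[:,100:540]]);crop(im,0,0,640,400,1,"pics/w3.png",50)
E
```

```text
[ 0.6289 -0.0299  0.2447] [-0.7572 -0.0218 -2.5015] [[-0.0062  0.1011 -0.9949]
 [ 0.0014 -0.9949 -0.1011]
 [-1.     -0.002   0.0061]]
[320.5323 202.3502]
[320.9541 184.6233]
```

View pics/w3.png

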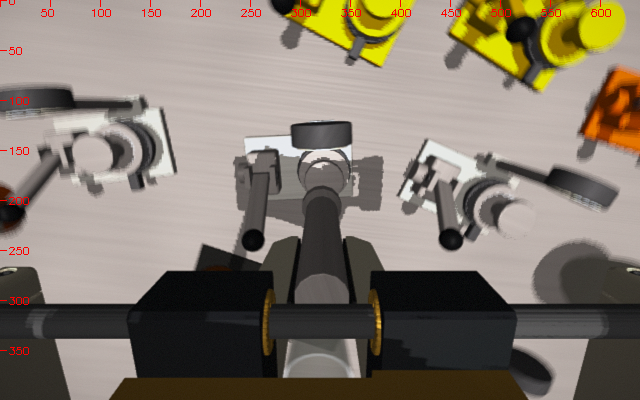

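Request:
drive_tool([
  [0.03, 0, -0.001, 0, 0, 0],
  [0.045, 0, -0.001, 0, 0, 0],
  [0.048, 0, -0.001, 0, 0, 0],
  [0.048, 0, -0.001, 0, 0, 0],
  [0.048, 0, -0.001, 0, 0, 0],
  [0.048, 0, -0.001, 0, 0, 0],
])

```text
time_s: 6.3
position: [0.6318, -0.0302, 0.2013]
ee_rot: [[0.001, 0.112, -0.994], [-0.0, -0.994, -0.112], [-1.0, 0.0, -0.001]]
wrist_force: [0.1, 0.1, -3.3]
opening: 0.244
```

```bash
python3 - <<'E'
from h import *
W={k:v for k,v in np.load("w3.npz").items()}
print("A",onz(W,517,217,.0925),onz(W,450,239,.126),"C",onz(W,92,153,.0925),onz(W,12,203,.1235))
s=telemetry.read_state();print(s["position"],s["wrist_force"])
E
```

```text
A [ 0.6174 -0.232   0.0925] [ 0.599  -0.1539  0.126 ] C [0.6379 0.193  0.0925] [0.5907 0.2484 0.1235]
[ 0.6318 -0.0302  0.2013] [ 0.0885  0.0709 -3.3269]
```

Request:
drive_tool([
  [0.006, 0, 0, 0, 0, 0],
  [0.01, 0, 0, 0, 0, 0],
  [0.012, 0, 0, 0, 0, 0],
  [0.014, 0, 0, 0, 0, 0],
  [0.016, 0, 0, 0, 0, 0],
  [0.018, 0, 0, 0, 0, 0],
  [0.019, 0, 0, 0, 0, 0],
  [0.019, 0, 0, 0, 0, 0],
])

```text
time_s: 6.97
position: [0.6313, -0.03, 0.1817]
ee_rot: [[0.0, 0.112, -0.994], [-0.0, -0.994, -0.112], [-1.0, 0.0, -0.0]]
wrist_force: [-1.0, 0.3, 0.5]
opening: 0.243
```

Request:
drive_tool([
  [0.002, 0, 0, 0, 0, 0],
  [0.004, 0, 0, 0, 0, 0],
  [0.005, 0, 0, 0, 0, 0],
  [0.005, 0, 0, 0, 0, 0],
])

```text
time_s: 7.3
position: [0.6312, -0.0301, 0.1761]
ee_rot: [[-0.0, 0.112, -0.994], [0.0, -0.994, -0.112], [-1.0, -0.0, 0.0]]
wrist_force: [-0.7, -0.2, 0.8]
opening: 0.245
```

Request:
drive_tool([
  [0.003, 0, 0, 0, 0, 0],
  [0.006, 0, 0, 0, 0, 0],
  [0.008, 0, 0, 0, 0, 0],
  [0.009, 0, 0, 0, 0, 0],
  [0.01, 0, 0, 0, 0, 0],
  [0.01, 0, 0, 0, 0, 0],
])

```text
time_s: 7.8
position: [0.6312, -0.0301, 0.1661]
ee_rot: [[-0.0, 0.112, -0.994], [0.0, -0.994, -0.112], [-1.0, -0.0, 0.0]]
wrist_force: [0.2, -0.1, -0.2]
opening: 0.24
```

Request:
drive_tool([
  [0.001, 0, 0, 0, 0, 0],
  [0.002, 0, 0, 0, 0, 0],
  [0.0025, 0, 0, 0, 0, 0],
  [0.0025, 0, 0, 0, 0, 0],
])

```text
time_s: 8.13
position: [0.6315, -0.03, 0.1654]
ee_rot: [[0.001, 0.112, -0.994], [-0.0, -0.994, -0.112], [-1.0, 0.0, -0.001]]
wrist_force: [-3.0, 1.0, 7.8]
opening: 0.245
```

Request:
drive_tool([
  [0.001, 0, 0, 0, 0, 0],
  [0.0015, 0, 0, 0, 0, 0],
  [0.0015, 0, 0, 0, 0, 0],
])

```text
time_s: 8.38
position: [0.6317, -0.03, 0.1653]
ee_rot: [[0.003, 0.112, -0.994], [-0.001, -0.994, -0.112], [-1.0, 0.001, -0.002]]
wrist_force: [-4.7, 0.9, 14.5]
opening: 0.245
```

Request:
drive_tool([
  [-0.02, 0, 0, 0, 0, 0],
  [-0.05, 0, 0, 0, 0, 0],
  [-0.085, 0, 0, 0, 0, 0],
  [-0.085, 0, 0, 0, 0, 0],
  [-0.085, 0, 0, 0, 0, 0],
  [-0.085, 0, 0, 0, 0, 0],
])

```text
time_s: 8.88
position: [0.6307, -0.03, 0.2459]
ee_rot: [[-0.002, 0.112, -0.994], [0.0, -0.994, -0.112], [-1.0, -0.001, 0.002]]
wrist_force: [-0.1, 0.1, -4.1]
opening: 0.244
```

Request:
drive_tool([
  [-0.008, 0.199, 0.036, 0, 0, 0],
  [-0.008, 0.199, 0.036, 0, 0, 0],
  [-0.008, 0.199, 0.036, 0, 0, 0],
  [-0.008, 0.199, 0.036, 0, 0, 0],
  [-0.008, 0.199, 0.036, 0, 0, 0],
  [-0.008, 0.199, 0.036, 0, 0, 0],
  [-0.008, 0.199, 0.036, 0, 0, 0],
  [-0.008, 0.199, 0.036, 0, 0, 0],
])

```text
time_s: 9.55
position: [0.6169, -0.2313, 0.2529]
ee_rot: [[-0.004, 0.111, -0.994], [0.003, -0.994, -0.111], [-1.0, -0.003, 0.003]]
wrist_force: [-0.8, 1.1, -3.9]
opening: 0.244
```

Request:
drive_tool([
  [0.02, 0, 0, 0, 0, 0],
  [0.04, 0, 0, 0, 0, 0],
  [0.05, 0, 0, 0, 0, 0],
  [0.052, 0, 0, 0, 0, 0],
  [0.052, 0, 0, 0, 0, 0],
  [0.052, 0, 0, 0, 0, 0],
])

```text
time_s: 10.05
position: [0.6183, -0.2312, 0.2043]
ee_rot: [[0.001, 0.113, -0.994], [-0.0, -0.994, -0.113], [-1.0, 0.001, -0.001]]
wrist_force: [-1.0, 0.3, -2.7]
opening: 0.244
```

```bash
python3 - <<'E'
from h import *
c=optics.get_calibration("wrist");im=cv2.cvtColor(optics.get_image("wrist"),cv2.COLOR_RGB2BGR)
cv2.imwrite("pics/w4raw.png",im);np.savez("w4.npz",**c)
s=telemetry.read_state();p=s["position"];print(p,s["wrist_force"])
for q in [(p[0],p[1],p[2]-.0945),(.617,-.232,.0925),(.6315,-.03,.071)]:print(proj(c,q))
crop(im,0,60,400,320,2,"pics/w4.png",20)
E
```

```text
[ 0.6185 -0.2316  0.2047] [-0.5103  0.3094 -2.6298]
[320.7112 203.0431]
[321.0097 199.0129]
[101.4722 153.249 ]
```

View pics/w4.png

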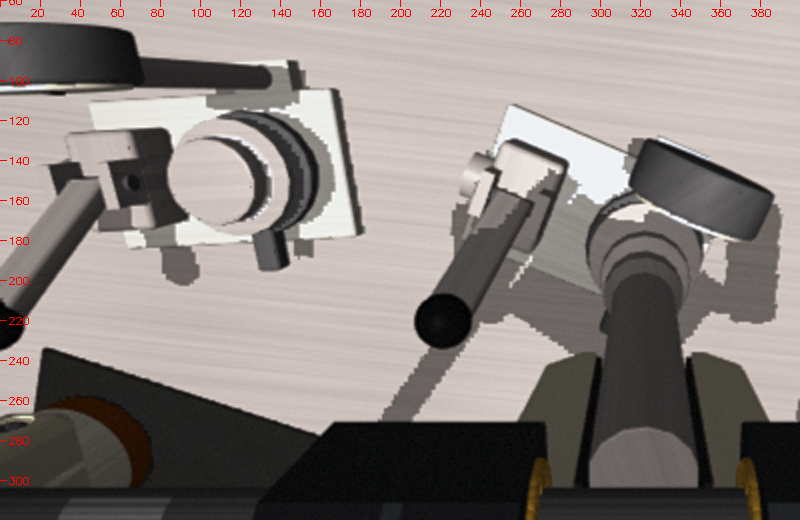

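B's cap is nearly flush at (103,152), where its pressed height predicts. The foot is centred over cap A at about (322,200), so I'll press A.

Request:
drive_tool([
  [0.008, 0, 0, 0, 0, 0],
  [0.012, 0, 0, 0, 0, 0],
  [0.014, 0, 0, 0, 0, 0],
  [0.016, 0, 0, 0, 0, 0],
  [0.018, 0, 0, 0, 0, 0],
  [0.02, 0, 0, 0, 0, 0],
  [0.022, 0, 0, 0, 0, 0],
  [0.022, 0, 0, 0, 0, 0],
])

```text
time_s: 10.77
position: [0.6177, -0.2319, 0.1811]
ee_rot: [[-0.0, 0.112, -0.994], [0.0, -0.994, -0.112], [-1.0, -0.0, 0.0]]
wrist_force: [-0.8, -0.5, -1.6]
opening: 0.244
```

Request:
drive_tool([
  [0.002, 0, 0, 0, 0, 0],
  [0.0035, 0, 0, 0, 0, 0],
  [0.005, 0, 0, 0, 0, 0],
  [0.005, 0, 0, 0, 0, 0],
])

```text
time_s: 11.1
position: [0.6178, -0.232, 0.1761]
ee_rot: [[0.0, 0.112, -0.994], [-0.0, -0.994, -0.112], [-1.0, 0.0, -0.0]]
wrist_force: [0.1, -0.6, -2.6]
opening: 0.248
```

```bash
python3 - <<'E'
from h import *
s=telemetry.read_state();print(s["position"],s["wrist_force"])
im=cv2.cvtColor(optics.get_image("wrist"),cv2.COLOR_RGB2BGR);cv2.imwrite("pics/w5raw.png",im)
sd=cv2.cvtColor(optics.get_image("side"),cv2.COLOR_RGB2BGR);cv2.imwrite("pics/side5.png",sd)
f=[cv2.imread(f"pics/w{i}raw.png",0).astype(np.float32) for i in (3,4,5)]
for g in f:
    col=g[180:302,316:328].mean(1);d=np.diff(col);print(np.argsort(-abs(d))[:6]+180,d[np.argsort(-abs(d))[:6]])
a=cv2.resize(sd[100:220,310:410],None,fx=4,fy=4,interpolation=cv2.INTER_CUBIC)
b=cv2.resize(im[120:320,240:400],None,fx=2.4,fy=2.4,interpolation=cv2.INTER_CUBIC)
cv2.imwrite("pics/c5.png",np.hstack([a,b]))
E
```

```text
[ 0.6178 -0.232   0.1761] [ 0.1097 -0.642  -2.5875]
[185 273 272 196 188 186] [-36.0833  34.25    15.3333 -13.6667  12.9167 -12.25  ]
[185 273 272 196 188 186] [-40.75    37.0833  15.5    -14.5833  13.75   -13.25  ]
[185 181 273 180 272 186] [-38.6667  37.0833  35.1667  16.3333  15.8333 -14.6667]
```

View pics/c5.png

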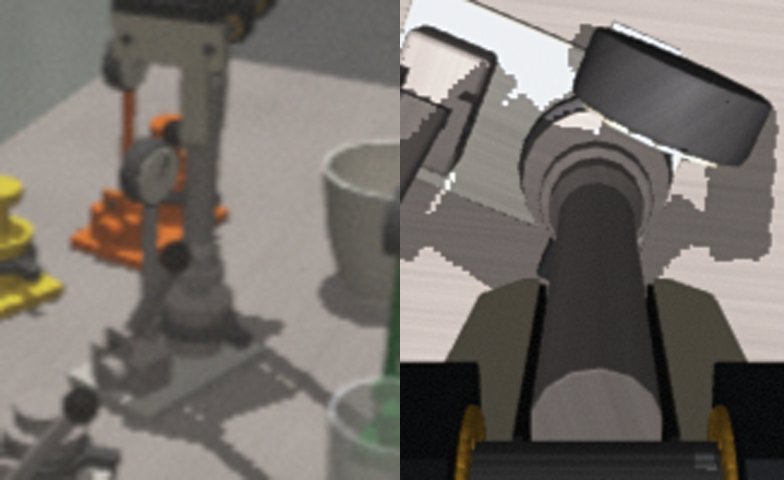

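The tool has not slipped, since its edge rows match between pictures. There is no stop force 3 mm past the fouled depth, so A is sound. I'll carry on down.

Request:
drive_tool([
  [0.003, 0, 0, 0, 0, 0],
  [0.006, 0, 0, 0, 0, 0],
  [0.008, 0, 0, 0, 0, 0],
  [0.0095, 0, 0, 0, 0, 0],
  [0.01, 0, 0, 0, 0, 0],
])

```text
time_s: 11.62
position: [0.6178, -0.2319, 0.1662]
ee_rot: [[0.0, 0.112, -0.994], [-0.0, -0.994, -0.112], [-1.0, 0.0, -0.0]]
wrist_force: [0.1, -1.3, -0.1]
opening: 0.245
```

Request:
drive_tool([
  [0.001, 0, 0, 0, 0, 0],
  [0.002, 0, 0, 0, 0, 0],
  [0.003, 0, 0, 0, 0, 0],
])

```text
time_s: 11.87
position: [0.6182, -0.232, 0.1653]
ee_rot: [[0.002, 0.112, -0.994], [-0.001, -0.994, -0.112], [-1.0, 0.001, -0.002]]
wrist_force: [-2.9, 1.6, 12.7]
opening: 0.247
```

Request:
drive_tool([
  [-0.02, 0, 0, 0, 0, 0],
  [-0.05, 0, 0, 0, 0, 0],
  [-0.09, 0, 0, 0, 0, 0],
  [-0.09, 0, 0, 0, 0, 0],
  [-0.09, 0, 0, 0, 0, 0],
])

```text
time_s: 12.28
position: [0.619, -0.2324, 0.2563]
ee_rot: [[0.005, 0.112, -0.994], [-0.003, -0.994, -0.112], [-1.0, 0.003, -0.005]]
wrist_force: [0.6, 0.1, -3.7]
opening: 0.246
```

Request:
drive_tool([
  [0, -0.419, -0.067, 0, 0, 0],
  [0, -0.419, -0.067, 0, 0, 0],
  [0, -0.419, -0.067, 0, 0, 0],
  [0, -0.419, -0.067, 0, 0, 0],
  [0, -0.419, -0.067, 0, 0, 0],
  [0, -0.419, -0.067, 0, 0, 0],
  [0, -0.419, -0.067, 0, 0, 0],
  [0, -0.419, -0.067, 0, 0, 0],
  [0, -0.419, -0.067, 0, 0, 0],
  [0, -0.419, -0.067, 0, 0, 0],
])

```text
time_s: 13.12
position: [0.6357, 0.1863, 0.2507]
ee_rot: [[-0.004, 0.112, -0.994], [-0.0, -0.994, -0.112], [-1.0, 0.0, 0.004]]
wrist_force: [0.0, -0.0, -3.0]
opening: 0.244
```

Request:
drive_tool([
  [0, -0.01, -0.002, 0, 0, 0],
  [0, -0.01, -0.002, 0, 0, 0],
  [0, -0.01, -0.002, 0, 0, 0],
])

```text
time_s: 13.37
position: [0.637, 0.1948, 0.2511]
ee_rot: [[-0.004, 0.114, -0.994], [-0.001, -0.994, -0.114], [-1.0, 0.001, 0.004]]
wrist_force: [0.9, -0.4, -2.9]
opening: 0.242
```

Request:
drive_tool([
  [0.02, 0.0025, 0, 0, 0, 0],
  [0.04, 0.0025, 0, 0, 0, 0],
  [0.048, 0.0025, 0, 0, 0, 0],
  [0.05, 0.0025, 0, 0, 0, 0],
  [0.05, 0.0025, 0, 0, 0, 0],
  [0.05, 0.0025, 0, 0, 0, 0],
])

```text
time_s: 13.87
position: [0.6389, 0.1912, 0.2043]
ee_rot: [[0.001, 0.111, -0.994], [0.0, -0.994, -0.111], [-1.0, 0.0, -0.001]]
wrist_force: [0.1, 0.3, -3.0]
opening: 0.244
```

Request:
drive_tool([
  [0.004, 0, 0, 0, 0, 0],
  [0.008, 0, 0, 0, 0, 0],
  [0.01, 0, 0, 0, 0, 0],
  [0.012, 0, 0, 0, 0, 0],
  [0.014, 0, 0, 0, 0, 0],
  [0.015, 0, 0, 0, 0, 0],
  [0.015, 0, 0, 0, 0, 0],
])

```text
time_s: 14.45
position: [0.6383, 0.1922, 0.1885]
ee_rot: [[0.0, 0.112, -0.994], [0.0, -0.994, -0.112], [-1.0, -0.0, -0.0]]
wrist_force: [1.4, -0.1, -3.5]
opening: 0.243
```

Request:
drive_tool([
  [0.002, 0, 0, 0, 0, 0],
  [0.004, 0, 0, 0, 0, 0],
  [0.006, 0, 0, 0, 0, 0],
  [0.0075, 0, 0, 0, 0, 0],
  [0.0085, 0, 0, 0, 0, 0],
  [0.0085, 0, 0, 0, 0, 0],
])

```text
time_s: 14.95
position: [0.6383, 0.1921, 0.1797]
ee_rot: [[-0.0, 0.112, -0.994], [0.0, -0.994, -0.112], [-1.0, -0.0, 0.0]]
wrist_force: [-0.6, 0.9, -0.9]
opening: 0.243
```

Request:
drive_tool([
  [0.001, 0, 0, 0, 0, 0],
  [0.0015, 0, 0, 0, 0, 0],
  [0.0025, 0, 0, 0, 0, 0],
])

```text
time_s: 15.2
position: [0.6387, 0.1922, 0.1794]
ee_rot: [[0.002, 0.112, -0.994], [0.0, -0.994, -0.112], [-1.0, -0.0, -0.002]]
wrist_force: [-4.4, -0.9, 13.4]
opening: 0.242
```

C stopped hard at a foot height of about 85 mm (16 N), so C is the fouled one. I'll lift, go round to the robot side of its lever, and push it over.

Request:
drive_tool([
  [-0.02, 0, 0, 0, 0, 0],
  [-0.05, 0, 0, 0, 0, 0],
  [-0.078, 0, 0, 0, 0, 0],
  [-0.078, 0, 0, 0, 0, 0],
  [-0.078, -0.063, 0.0905, 0, 0, 0],
  [-0.078, -0.063, 0.0905, 0, 0, 0],
  [-0.078, -0.063, 0.0905, 0, 0, 0],
  [-0.078, -0.063, 0.0905, 0, 0, 0],
  [-0.078, -0.063, 0.0905, 0, 0, 0],
])

```text
time_s: 15.95
position: [0.5398, 0.2453, 0.2547]
ee_rot: [[-0.001, 0.114, -0.993], [-0.0, -0.993, -0.114], [-1.0, 0.0, 0.001]]
wrist_force: [0.1, 0.6, -2.8]
opening: 0.244
```

Request:
drive_tool([
  [0.025, 0, 0, 0, 0, 0],
  [0.045, 0, 0, 0, 0, 0],
  [0.05, 0, 0, 0, 0, 0],
  [0.05, 0, 0, 0, 0, 0],
  [0.05, 0, 0, 0, 0, 0],
])

```text
time_s: 16.37
position: [0.5421, 0.244, 0.2053]
ee_rot: [[-0.0, 0.111, -0.994], [-0.0, -0.994, -0.111], [-1.0, 0.0, 0.0]]
wrist_force: [0.4, 0.3, -3.3]
opening: 0.245
```

```bash
python3 - <<'E'
from h import *
c=optics.get_calibration("wrist");im=cv2.cvtColor(optics.get_image("wrist"),cv2.COLOR_RGB2BGR)
cv2.imwrite("pics/w6raw.png",im)
s=telemetry.read_state();p=s["position"];print(p,s["wrist_force"])
crop(im,100,0,540,300,1,"pics/w6.png",20)
for q in [(p[0],p[1],p[2]-.0945),(.58,.252,.1235),(.624,.261,.05),(.638,.1922,.085)]:print(proj(c,q))
E
```

```text
[0.5425 0.2443 0.2061] [ 0.0904  0.2996 -1.7735]
[320.0662 202.7073]
[315.2585 158.5831]
[311.9981  98.7226]
[395.6447  89.7524]
```

View pics/w6.png

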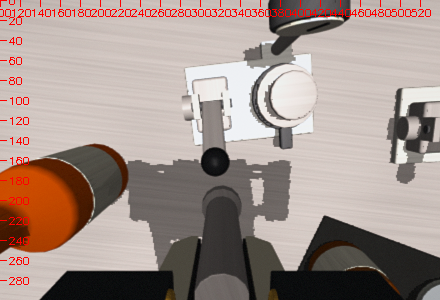

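Request:
drive_tool([
  [0, -0.0005, -0.006, 0, 0, 0],
  [0, -0.001, -0.012, 0, 0, 0],
  [0, -0.0016, -0.018, 0, 0, 0],
  [0, -0.0021, -0.024, 0, 0, 0],
  [0, -0.0026, -0.03, 0, 0, 0],
  [0, -0.0032, -0.036, 0, 0, 0],
  [0, -0.0037, -0.042, 0, 0, 0],
  [0, -0.0042, -0.048, 0, 0, 0],
  [0, -0.0048, -0.054, 0, 0, 0],
  [0, -0.0053, -0.06, 0, 0, 0],
])

```text
time_s: 17.25
position: [0.601, 0.2567, 0.2054]
ee_rot: [[-0.0, 0.112, -0.994], [0.0, -0.994, -0.112], [-1.0, -0.0, -0.0]]
wrist_force: [-1.4, -0.4, -2.5]
opening: 0.241
```

Request:
drive_tool([
  [0, -0.0005, -0.006, 0, 0, 0],
  [0, -0.001, -0.012, 0, 0, 0],
  [0, -0.0016, -0.018, 0, 0, 0],
  [0, -0.0021, -0.024, 0, 0, 0],
  [0, -0.0026, -0.029, 0, 0, 0],
  [0, -0.0026, -0.029, 0, 0, 0],
])

```text
time_s: 17.75
position: [0.6302, 0.2625, 0.2053]
ee_rot: [[0.001, 0.112, -0.994], [0.0, -0.994, -0.112], [-1.0, -0.0, -0.001]]
wrist_force: [-0.3, -0.7, -3.3]
opening: 0.244
```

Request:
drive_tool([
  [0, -0.0003, -0.003, 0, 0, 0],
  [0, -0.0005, -0.006, 0, 0, 0],
  [0, -0.0007, -0.008, 0, 0, 0],
  [0, -0.0009, -0.01, 0, 0, 0],
  [0, -0.0009, -0.01, 0, 0, 0],
])

```text
time_s: 18.17
position: [0.6391, 0.2644, 0.2055]
ee_rot: [[0.001, 0.112, -0.994], [0.0, -0.994, -0.112], [-1.0, -0.0, -0.001]]
wrist_force: [-0.2, -1.8, -2.6]
opening: 0.244
```

Request:
drive_tool([
  [0, -0.0001, -0.001, 0, 0, 0],
  [0, -0.0002, -0.002, 0, 0, 0],
  [0, -0.0003, -0.003, 0, 0, 0],
  [0, -0.0003, -0.003, 0, 0, 0],
])

```text
time_s: 18.5
position: [0.6408, 0.2648, 0.2054]
ee_rot: [[-0.002, 0.112, -0.994], [-0.001, -0.994, -0.112], [-1.0, 0.0, 0.002]]
wrist_force: [-4.6, -1.2, -0.5]
opening: 0.245
```

Request:
drive_tool([
  [0, -0.0001, -0.001, 0, 0, 0],
  [0, -0.0002, -0.002, 0, 0, 0],
  [0, -0.0002, -0.002, 0, 0, 0],
])

```text
time_s: 18.75
position: [0.6417, 0.2651, 0.2054]
ee_rot: [[-0.004, 0.112, -0.994], [-0.001, -0.994, -0.112], [-1.0, 0.001, 0.004]]
wrist_force: [-7.3, -2.0, 1.8]
opening: 0.243
```

Request:
drive_tool([
  [0, 0.001, 0.01, 0, 0, 0],
  [0, 0.0025, 0.025, 0, 0, 0],
  [-0.03, 0.004, 0.045, 0, 0, 0],
  [-0.06, 0.004, 0.045, 0, 0, 0],
  [-0.06, 0.004, 0.045, 0, 0, 0],
  [-0.06, 0.004, 0.045, 0, 0, 0],
])

```text
time_s: 19.25
position: [0.6012, 0.2569, 0.2682]
ee_rot: [[0.007, 0.112, -0.994], [0.002, -0.994, -0.112], [-1.0, -0.001, -0.008]]
wrist_force: [0.0, 0.0, -3.3]
opening: 0.245
```

```bash
python3 - <<'E'
from h import *
from m import model
c=optics.get_calibration("wrist");im=cv2.cvtColor(optics.get_image("wrist"),cv2.COLOR_RGB2BGR);cv2.imwrite("pics/w7raw.png",im)
s=telemetry.read_state();print(s["position"],s["ee_rot"],s["joints"])
g=im.max(2)
m=(g<45).astype(np.uint8)
n,l,st,ce=cv2.connectedComponentsWithStats(m[:270])
for i in range(1,n):
    if 60<st[i,4]<3000: print(st[i],ce[i])
for q in [0,.9,1.0,1.1,1.2]:
    print(q,proj(c,model((.632,.222,.2,q,.085),"ball")))
E
```

```text
[0.6002 0.2566 0.2659] [[ 0.0029  0.1118 -0.9937]
 [ 0.0007 -0.9937 -0.1118]
 [-1.     -0.0004 -0.003 ]] [13.3737 24.1817 68.0067 -0.0006 87.6383 96.9571]
[ 596    0   42   72 1204] [615.6221  28.7641]
[363 104   6  19  79] [365.5823 112.6203]
[302 110  22  23 392] [312.6276 120.7934]
[546 128  94  24 903] [603.5116 137.9734]
[529 149  39  46 434] [541.4654 169.8917]
[488 170   8  18  77] [491.2597 177.9351]
[626 175  14  23 127] [633.0709 187.8268]
[374 179   9  14  86] [378.0349 185.7209]
[546 195   6  17  66] [548.3485 202.9697]
[524 228  27  20 385] [538.5558 237.4416]
[292 239  10  31 155] [296.9935 255.1742]
[336 238  15  32 264] [343.697  254.9129]
[ 400  244   82   26 1079] [431.2512 260.8211]
0 [323.1006 212.6103]
0.9 [316.1821 139.9468]
1.0 [315.424  130.8298]
1.1 [314.7203 122.0924]
1.2 [314.083  113.8873]
```

Ball C is at (313,121), which works out to about 1.13 rad, so the lever is shut. Now I'll take the tool back over the mat.

Request:
drive_tool([
  [0, 0.217, 0.1915, -70, 0, 0],
  [0, 0.217, 0.1915, -70, 0, 0],
  [0, 0.217, 0.1915, -70, 0, 0],
  [0, 0.217, 0.1915, -70, 0, 0],
  [0, 0.217, 0.1915, -70, 0, 0],
  [0, 0.217, 0.1915, -70, 0, 0],
  [0, 0.217, 0.1915, -70, 0, 0],
  [0, 0.217, 0.1915, -70, 0, 0],
  [0, 0.217, 0.1915, -70, 0, 0],
  [0, 0.217, 0.1915, -70, 0, 0],
])

```text
time_s: 20.13
position: [0.4325, 0.0183, 0.264]
ee_rot: [[-0.002, 0.97, -0.242], [0.0, -0.242, -0.97], [-1.0, -0.002, 0.0]]
wrist_force: [-0.8, 0.3, -3.1]
opening: 0.248
```

Request:
drive_tool([
  [0, 0, 0, 0, 0, 0],
  [0, 0, 0, 0, 0, 0],
  [0, 0, 0, 0, 0, 0],
])

```text
time_s: 20.38
position: [0.4332, 0.0194, 0.2646]
ee_rot: [[-0.001, 0.969, -0.249], [0.0, -0.249, -0.969], [-1.0, -0.001, 0.0]]
wrist_force: [-0.4, 1.0, -2.4]
opening: 0.243
```

Request:
drive_tool([
  [0.03, 0, 0, 0, 0, 0],
  [0.065, 0, 0, 0, 0, 0],
  [0.1, 0, 0, 0, 0, 0],
  [0.13, 0, 0, 0, 0, 0],
  [0.15, 0, 0, 0, 0, 0],
  [0.158, 0, 0, 0, 0, 0],
  [0.162, 0, 0, 0, 0, 0],
  [0.164, 0, 0, 0, 0, 0],
  [0.164, 0, 0, 0, 0, 0],
  [0.164, 0, 0, 0, 0, 0],
])

```text
time_s: 21.22
position: [0.4345, 0.0192, 0.1027]
ee_rot: [[0.003, 0.969, -0.246], [-0.001, -0.246, -0.969], [-1.0, 0.003, -0.0]]
wrist_force: [0.6, -0.1, -2.3]
opening: 0.242
```

Request:
drive_tool([
  [0.001, 0, 0, 0, 0, 0],
  [0.002, 0, 0, 0, 0, 0],
  [0.002, 0, 0, 0, 0, 0],
])

```text
time_s: 21.47
position: [0.4336, 0.0193, 0.0999]
ee_rot: [[0.001, 0.969, -0.245], [-0.0, -0.245, -0.969], [-1.0, 0.001, -0.0]]
wrist_force: [0.1, 0.5, -3.4]
opening: 0.247
```

Request:
drive_tool([
  [0.001, 0, 0, 0, 0, 0],
  [0.0015, 0, 0, 0, 0, 0],
  [0.0015, 0, 0, 0, 0, 0],
  [0.0015, 0, 0, 0, 0, 0],
])

```text
time_s: 21.8
position: [0.4335, 0.0193, 0.0984]
ee_rot: [[0.001, 0.969, -0.245], [-0.0, -0.245, -0.969], [-1.0, 0.001, 0.0]]
wrist_force: [-1.7, 0.1, 3.3]
opening: 0.242
```

Contact with the mat is felt (about 6 N). I'll release and retreat straight up.

Request:
drive_tool([
  [0, 0, 0, 0, 0, 0],
  [0, 0, 0, 0, 0, 0],
  [0, 0, 0, 0, 0, 0],
  [0, 0, 0, 0, 0, 0],
  [0, 0, 0, 0, 0, 0],
  [0, 0, 0, 0, 0, 0],
  [0, 0, 0, 0, 0, 0],
  [0, 0, 0, 0, 0, 0],
  [0, 0, 0, 0, 0, 0],
  [0, 0, 0, 0, 0, 0],
], claw=-1)

```text
time_s: 22.63
position: [0.4333, 0.0194, 0.098]
ee_rot: [[-0.0, 0.969, -0.245], [0.0, -0.245, -0.969], [-1.0, -0.0, 0.0]]
wrist_force: [0.0, -0.4, -0.2]
opening: 0.912
```

Request:
drive_tool([
  [0, 0, 0, 0, 0, 0],
  [0, 0, 0, 0, 0, 0],
  [-0.02, 0, 0, 0, 0, 0],
  [-0.05, 0, 0, 0, 0, 0],
  [-0.09, 0, 0, 0, 0, 0],
  [-0.13, 0, 0, 0, 0, 0],
  [-0.17, 0, 0, 0, 0, 0],
  [-0.2, 0, 0, 0, 0, 0],
  [-0.2, 0, 0, 0, 0, 0],
])

```text
time_s: 23.38
position: [0.4363, 0.0188, 0.3046]
ee_rot: [[0.012, 0.969, -0.245], [-0.003, -0.245, -0.969], [-1.0, 0.012, -0.0]]
wrist_force: [0.6, -0.3, -1.0]
opening: 1.0
```

Request:
drive_tool([
  [-0.05, -0.04, 0.04, 0, 0, 0],
  [-0.06, -0.08, 0.08, 0, 0, 0],
  [-0.06, -0.11, 0.11, 0, 0, 0],
  [-0.06, -0.11, 0.11, 0, 0, 0],
  [-0.06, -0.11, 0.11, 0, 0, 0],
  [-0.06, -0.11, 0.11, 0, 0, 0],
  [-0.06, -0.11, 0.11, 0, 0, 0],
])

```text
time_s: 23.97
position: [0.2999, -0.0603, 0.3576]
ee_rot: [[0.001, 0.969, -0.247], [0.0, -0.247, -0.969], [-1.0, 0.001, -0.001]]
wrist_force: [0.7, -0.5, 0.2]
opening: 0.997
```

```bash
python3 - <<'E'
from h import *
s=telemetry.read_state();print(s["position"],s["opening"],s["wrist_force"])
a=cv2.cvtColor(optics.get_image("scene"),cv2.COLOR_RGB2BGR);b=cv2.cvtColor(optics.get_image("side"),cv2.COLOR_RGB2BGR)
cv2.imwrite("pics/scene9.png",a);cv2.imwrite("pics/side9.png",b)
A=cv2.resize(a[130:260,120:470],None,fx=2.2,fy=2.2,interpolation=cv2.INTER_CUBIC)
B=cv2.resize(b[120:320,215:455],None,fx=1.5,fy=1.5,interpolation=cv2.INTER_CUBIC)
o=np.zeros((A.shape[0]+B.shape[0],A.shape[1],3),np.uint8);o[:A.shape[0]]=A;o[A.shape[0]:,:B.shape[1]]=B
cv2.imwrite("pics/fin.png",o)
S=optics.get_calibration("scene")
for p in [(.4335,.0193,.144),(.4335,.0193,.004)]:print(proj(S,p))
E
```

```text
[ 0.2999 -0.0603  0.3576] 0.9973011388666639 [ 0.7302 -0.5206  0.1738]
[308.7936 145.6343]
[308.2193 187.6271]
```

View pics/fin.png

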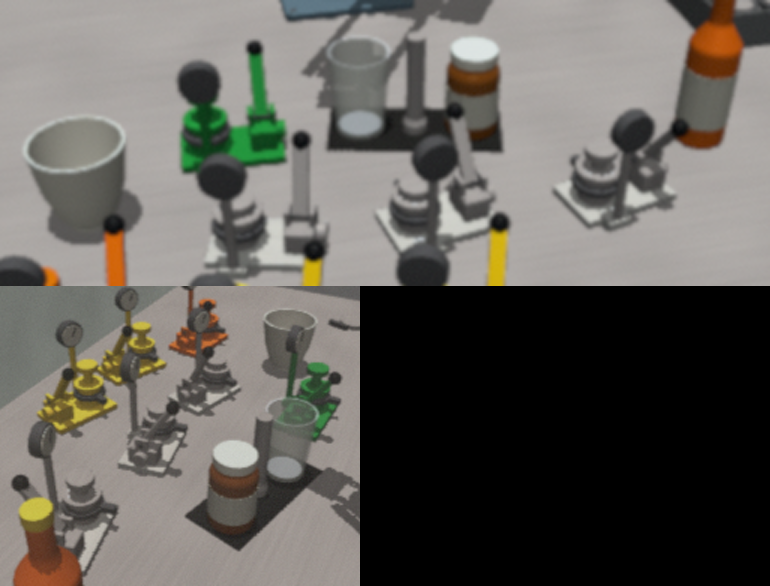

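The final picture shows A and B caps flush with levers open. C's cap is partly down and its lever leans away, ball at scene (429,188) and side (228,251). The tool stands upright on the mat. I'll triangulate C's ball, then hand in.

```bash
python3 - <<'E'
from h import *
from cell import sign_off
S=optics.get_calibration("scene");D=optics.get_calibration("side")
p,e=tri([(S,429,188.2),(D,228.3,251.3)]);print(p,e)
x=(p[0]-.624)*.98+(p[1]-.261)*.199;q=.6+np.arctan2(x,p[2]-.05);print("lever C",q)
if q>1.05: print(sign_off())
E
```

```text
[0.6659 0.2717 0.1191] [array([-0.9, -0.3]), array([-1.3,  0.5])]
lever C 1.1581200641048346
the job is handed in; nothing more can be done
None
```

I finished the job and handed it in at about 24 s of the 72 s allowed; sign-off gives no verdict.

- **Caps:** A and B are sound. Each met its stop at about 71 mm above the bench, felt at 16–18 N. C is the fouled one, and met its stop at about 85 mm at 16 N.
- **Levers:** I tipped C's lever over to its stop with the tool, at about 7–8 N. It reads about 1.16 rad from the scene and side cameras, and about 1.13 rad from the wrist camera. The levers on A and B were never touched and look open.
- **Tool:** it stands upright at about (0.434, 0.019), my estimate of the mat's middle. I felt about 6 N of contact with the mat before letting go.
- **Bystanders:** the jug, jar, flask and pail look undisturbed in the last pictures, though I did not measure their positions again. The arm is clear of everything.

Two readings disagreed slightly:
- **Mat middle:** the separate cameras differed by up to about 1 cm.
- **Gasket:** at the stops the tool moved less than the stated gasket stiffness predicts. I checked for slip in the grip after pressing B and found none; I did not repeat that check after A or C.

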